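# Size the press spacers on the stepped gap gauge

## Task

Size the two loose steel press spacers on the stepped gap gauge, next to the thin one that already stands in it. First the blue middle spacer, then the red thick one: lower it on edge to the floor of the gauge's wide end, slide it along the straight fence until it stops at the step that is too narrow for it, and hold it pressed there for a moment, firmly but gently - feel for the stop, never force it. Let go and leave all three standing square on the gauge's floor, each up against its own step, with the thin one and the things around not disturbed.

Things in the scene. Friction and masses are not known exactly. Their poses are not given: they have to be found in the camera images.
- gap_gauge: stepped gap gauge, fixed: 164 x 82 mm grey base (its upper side, the channel floor, 8 mm above the worktop) with two steel rails, tops 32 mm above the worktop. Origin: centre of the underside; x along the channel from wide to narrow end, z up. Bright straight rail (fence): inner face at y = +14 mm, x = -78 to +78, scribed lines at the steps. The channel is open at the top and the wide end.
- step_jaw: dark stepped jaw of the gauge, the rail facing the fence, fixed to it. Origin 8 mm above the gauge's, same axes. Inner faces at y = -10, -4, +2, +8 mm, square steps at x = -24, +20, +64 mm: so the gap is 24 mm wide from x = -78, then 18, 12 and 6 mm. A spacer stops at the first step too narrow for it; one not kept close along the fence also catches on a step that it should pass.
- wide_bay (a point): middle of the wide bay on the channel floor, midway between fence and jaw (gauge x = -51, y = +2 mm); 54 mm long, 24 mm wide, where spacers are lowered in.
- first_step (a point): inner edge of the first step (24 to 18 mm gap) on the channel floor, gauge x = -24, y = -4 mm; it stops the thick spacer.
- second_step (a point): inner edge of the second step (18 to 12 mm gap) on the channel floor, gauge x = +20, y = +2 mm; it stops the middle spacer.
- middle_spacer: the middle press spacer, a loose steel plate standing on its edge on the worktop, blue paint on its top edge: 34 mm long (x), 16 mm thick (y), 58 mm high (z), about 0.22 kg. Origin: centre of its underside. It is stopped by the second step (at x = +20 mm of the gauge), its centre then at x = +3 mm.
- thick_spacer: the thick press spacer, a loose steel plate standing on its edge on the worktop, red paint on its top edge: 34 mm long (x), 22 mm thick (y), 58 mm high (z), about 0.30 kg. Origin: centre of its underside. It is stopped by the first step (at x = -24 mm of the gauge), its centre then at x = -41 mm.
- thin_spacer: the thin press spacer, yellow paint on its top edge, 34 x 10 x 58 mm, already standing in the gauge against its third step, centre at x = about +47 mm of the gauge. Loose; to be left where it stands.
- lighter: bystander: a flat red lighter lying loose on the worktop, 73 x 50 x 14 mm. Origin: centre of its underside.
- tally_pad: bystander: a loose buff notepad with a wire spine, 140 x 99 x 13 mm. Origin: centre of its underside.
- pencil: bystander: a loose red carpenter's pencil lying on the worktop, 140 mm long, 8 mm thick. Origin: centre of its underside.
- empty_cup: bystander: a small empty clear plastic cup standing loose, 63 mm in diameter, 36 mm high. Origin: centre of its underside.
There are look-alikes about, which are no part of the job. What is shaped like the middle_spacer but purple or turquoise is not meant.

How it is judged (in metres and radians):
On the way, in this order (a step that is already met when the one before it is completed fails the run):
1. the blue middle spacer stands down on the channel floor in the wide bay, short of the first step (x of middle_spacer in the frame of gap_gauge between -0.085 and -0.044 m and z of middle_spacer in the frame of gap_gauge below 0.0115 m and y of middle_spacer in the frame of gap_gauge between -0.006 and 0.01 m and angle between middle_spacer's own z axis and vertical below 0.1 rad), for 0.1 s.
2. the middle spacer is pressed home against the second step with more than 3 N (x of middle_spacer in the frame of gap_gauge between 0.0005 and 0.006 m and z of middle_spacer in the frame of gap_gauge below 0.0105 m and angle between middle_spacer's own z axis and vertical below 0.06 rad and angle between the x axis of middle_spacer and the x axis of gap_gauge, either way round below 0.12 rad and contact force between middle_spacer and step_jaw above 3 N), for 0.15 s.
3. the thick spacer is pressed home against the first step with more than 3 N (x of thick_spacer in the frame of gap_gauge between -0.0435 and -0.038 m and z of thick_spacer in the frame of gap_gauge below 0.0105 m and angle between thick_spacer's own z axis and vertical below 0.06 rad and angle between the x axis of thick_spacer and the x axis of gap_gauge, either way round below 0.12 rad and contact force between thick_spacer and step_jaw above 3 N), for 0.15 s.
At the end, for the whole second after the job is handed in: All three spacers stand square (within 0.06 rad of upright, 0.12 rad of the channel) and still on the channel floor, released, the middle and thick ones within 2.5 mm of touching the second and first step, the thin one within 6 mm of the third (x of middle_spacer in the frame of gap_gauge between 0.0005 and 0.006 m and z of each of middle_spacer, thick_spacer, thin_spacer in the frame of gap_gauge below 0.0105 m and angle between each of middle_spacer, thick_spacer, thin_spacer's own z axis and vertical below 0.06 rad and angle between the x axis of each of middle_spacer, thick_spacer, thin_spacer and the x axis of gap_gauge, either way round below 0.12 rad and x of thick_spacer in the frame of gap_gauge between -0.0435 and -0.038 m and x of thin_spacer in the frame of gap_gauge between 0.041 and 0.05 m and linear speed of each of middle_spacer, thick_spacer, thin_spacer below 0.01 m/s).
It fails at once if the middle spacer is forced against the gauge with more than 25 N (contact force between middle_spacer and gap_gauge above 25 N).
It fails at once if the thick spacer is forced against the gauge with more than 25 N (contact force between thick_spacer and gap_gauge above 25 N).
It fails at once if the thin spacer already in the gauge is displaced by more than 6 mm (distance of thin_spacer from where it was at the start of the episode above 0.006 m).
It fails at once if the lighter, notepad, pencil or empty cup is shifted by more than 20 mm (distance of any of lighter, tally_pad, pencil, empty_cup from where it was at the start of the episode above 0.02 m).
It also fails if it takes over 72 s, if anything falls off the work surface, if the arm or the gripper's body presses on something with over 40 N, if the wrist force passes 120 N, or if a joint passes its speed limit or range.

## Robot

A 6-joint arm with a two-finger parallel gripper is mounted at the origin on a cart in front of the work surface, level with it; the furniture and walls round the work are solid. World frame = base frame: x ahead of the robot, y to its left, z up, the work surface at z = 0. Lengths are in mm, angles in rad, forces in N, time in s.
With the tool pointing down it reaches from about 250 to 725 mm from the base axis. Payload 4 kg.
Tool frame: the origin (TCP) lies on the centre line of the jaws, within the pads' length; the fingertips stand 19 mm ahead of it and the grasp point (between the pads) is the TCP; z points along the fingers, y is the line along which they close (so a half turn about z gives the same grasp; the last joint's range is limited). The gripper opens to 85 mm and grips with 20 to 120 N. Pads are 22 mm wide; open, the fingers measure 114 mm over their backs; the gripper's body (76 mm by 85 mm) begins 54 mm behind the grasp point. The pads swing forward as they close: fully open they stand 13 mm farther back than shut.
Start: joints at [1.326, 0.241, 0.005, 1.335, 0, 1.571], TCP at [121.179, 485.093, 250.306] pointing down, gripper open.
Joint ranges: [-2.72, 2.72], [-1.05, 1.87], [-1.09, 1.28], [-1.99, 2.15], [-1.42, 1.44], [-3.14, 3.14]. Speed limits (rad/s): [2.79, 2.79, 3.14, 3.14, 3.14, 3.14].

## Interface

Orientations are given as a rotation vector (axis times angle).
In Python, from plant import robot gives the robot as it stands.
- The arm moves only by the tool carry_out, never from a script. Its argument "deltas" is a list of rows, each a list of 5 numbers: the shift along the tool's x, y, z in cm, then the turn about the tool's z in degrees, then the finger opening in cm, from 0 to 8.54. In form: [[x, y, z, twist, jaw], ...]. A call has 1 to 12 rows; each row shifts and turns the commanded pose from where the row before left it, along the tool's axes as they then stand; what a row does not reach is not made up. A row lasts 1/10 s, in which the tool goes at most 50 mm and 8.59 degrees, less where a joint would pass 70% of its speed; a pose out of reach is approached as far as the arm can. A call is refused whole if a number of a shift passes 5 or a number of a turn 8.59, either way. A call with a gripper value outside its range is refused whole. The fingers move at their own pace and stop on an object; "force" is the grip in N (left out, the last holds). Time passes only in rows, so rows that do not move let the fingers close. It gives the time, the measured TCP pose, the force, the opening and the grip force at its end, in the units of the state.
- robot.state(): the state, without advancing time (a new reading comes with each control period).
- robot.get_image(name): name is "scene" or "top"; returns a dict with "frame" (384x512x3 uint8, red, green, blue), "z_map" (384x512 float32, mm along the optical axis (not along the pixel's ray), 0 where there is no reading), "fov_y" (degrees; the focal length in pixels is half the picture's height over the tangent of half this angle, whatever the lens; pixels are square), "cx", "cy" (the principal point, pixels), "xyz" and "attitude" of the camera in the world. Camera axes: x right, y down, z forward; pixel columns grow to the right and rows downward; lengths in mm; the calibration is good to about 2 mm. A picture is of the moment at which its call begins.
- robot.job_done(): hands the job in; it is judged then, once.
Trained networks look in the newest picture that a camera, given by its name, has taken for a name from the list of things; names that differ only in an ending like _2 or _b are one class to them, and where a whole thing is asked for, a point or a joint stands for the part that bears it (a point fixed in the world has none). Each returns a list of dicts, best first, with "score" (0 to 1); they miss things now and then, are a little off and sometimes report something else, mostly with a low value. They report only what shows in the picture. A call takes as long as a camera call. They do not tell look-alikes from the thing itself.
- robot.look_for(target, camera): "at" ([x, y, z] in mm, in world coordinates, good to about 4 mm: the middle of the surface that is visible of it).
The state is a dict: "time": time; "joint_positions": joint angles; "dq": joint speeds; "tau": joint torques, N m; "tcp_pos": TCP position; "tool_rot": TCP orientation; "wrist_force": force on the tool from outside, world axes, zero at the start; "ft_torque": the same for the moment, N m; "finger_gap": finger opening in mm; "gripper_force": force on a finger pad.
Only numpy, scipy, OpenCV 4.12 (cv2) and the standard library are available. Lean on these libraries where they do the work, as an engineer would, in place of code of your own. Each camera call takes 0.05 s, during which the arm holds its last target. There are 200 camera calls.

## Working session

There is one attempt and no reset: what is moved stays moved. The work goes in short steps, Python scripts to look and compute and a tool call to move; the robot and the scene stay as the last step left them, time stands still between calls to the robot, and variables do not carry over. Pictures are saved under pics/ and viewed, at most 10 in all, crops included, and the job is handed in when it is done.

Besides the shell and the picture viewer there is one more tool, called after "Request:" as name(argument=value, ...), one argument or row to a line, values as JSON. carry_out: Moves the arm, as the interface text tells. Its arguments: {"type":"object","properties":{"deltas":{"type":"array","items":{"type":"array","items":{"type":"number"}}},"force":{"type":"number"}},"required":["deltas"]}

```bash
mkdir -p pics; cat > h.py <<'E'
import numpy as np, cv2
from plant import robot
from scipy.spatial.transform import Rotation as R
def cam(n):
    d=robot.get_image(n); f=192/np.tan(np.radians(d['fov_y'])/2)
    a=np.array(d['attitude'],float); M=R.from_rotvec(a).as_matrix() if a.size==3 else a.reshape(3,3)
    z=d['z_map']; v,u=np.mgrid[:384,:512]
    P=np.stack([(u-d['cx'])/f*z,(v-d['cy'])/f*z,z],-1)@M.T+np.array(d['xyz'])
    P[z==0]=np.nan
    return d,P
E
python3 - <<'E'
from h import *
out=[]
for n in('top','scene'):
    d,P=cam(n); print(n,d['xyz'],d['attitude'],d['fov_y'])
    cv2.imwrite(f'pics/{n}.png',cv2.resize(d['frame'][:,:,::-1],(768,576)))
    np.savez(f'{n}.npz',f=d['frame'],P=P)
    for t in ['gap_gauge','step_jaw','middle_spacer','thick_spacer','thin_spacer']:
        print(t,[(np.round(r['at']).tolist(),round(r['score'],2)) for r in robot.look_for(t,n)][:4])
print(robot.state())
E
```

```text
top [301.99182845 367.86715776 950.04371599] [-2.15322731  2.12562794 -0.14077959] 55.98192772387847
gap_gauge [([513.0, 428.0, 32.0], 0.75)]
step_jaw [([538.0, 415.0, 33.0], 0.8)]
middle_spacer [([481.0, 119.0, 57.0], 0.62)]
thick_spacer [([396.0, 289.0, 63.0], 0.55)]
thin_spacer [([559.0, 449.0, 64.0], 0.39)]
scene [ 60.2801746  980.13763538 487.99886524] [-0.6680279   2.45862803 -1.34684233] 56.06837014779214
gap_gauge [([504.0, 449.0, 22.0], 0.74)]
step_jaw [([506.0, 409.0, 34.0], 0.95)]
middle_spacer [([556.0, 548.0, 33.0], 0.59), ([483.0, 124.0, 37.0], 0.48), ([546.0, 184.0, 38.0], 0.46), ([505.0, 453.0, 32.0], 0.37)]
thick_spacer [([392.0, 294.0, 33.0], 0.87)]
thin_spacer [([565.0, 456.0, 54.0], 0.46)]
{'time': 0.6, 'joint_positions': array([ 1.32598911e+00,  2.40566258e-01,  5.00809511e-03,  1.33517431e+00,
       -2.98673978e-05,  1.57079811e+00]), 'dq': array([ 1.33255888e-03, -2.26216459e-03, -9.10257281e-06, -2.44315773e-03,
        1.14494572e-04, -1.69307137e-04]), 'tau': array([ 5.90468244e-04, -3.71973431e+01,  2.52571625e+01,  1.38806543e-03,
        1.64505955e-04,  5.08537852e-06]), 'tcp_pos': array([121.19602738, 485.10252527, 250.32643178]), 'tool_rot': array([3.83580967e-01, 3.11804984e+00, 9.38288423e-05]), 'wrist_force': array([ 0.12680202, -0.55052894,  0.04760713]), 'ft_torque': array([-0.01359185,  0.0139157 ,  0.00667957]), 'gripper_force': 0.0, 'finger_gap': 84.82230778588541}
```

View pics/top.png

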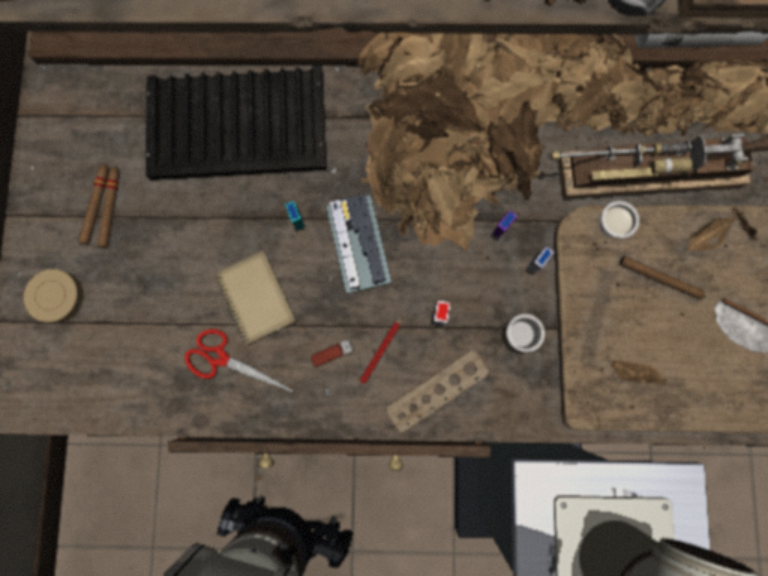

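View pics/scene.png

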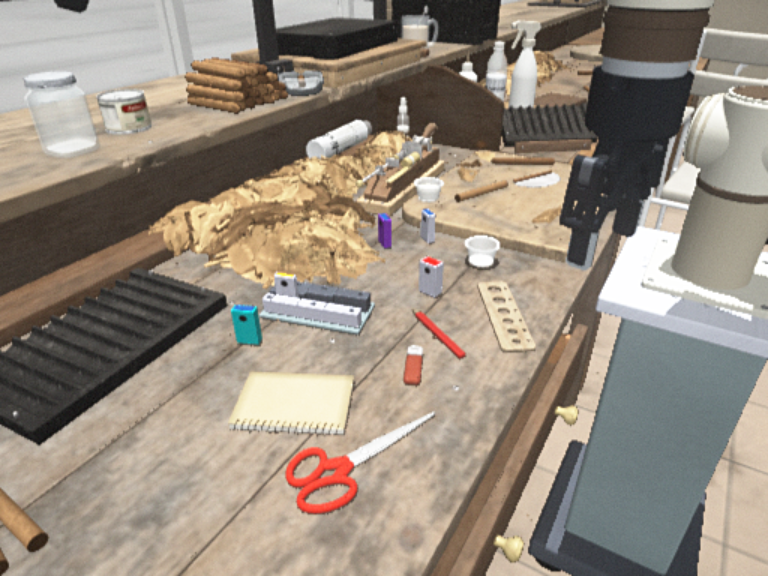

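The top view (768-wide picture) shows three spacers with blue-ish tops: turquoise at (294,214), purple at (504,224), and grey steel with blue paint at (541,260). The third fits, since it has a steel body and a blue top edge. Red thick spacer is at (442,312), and the gauge at (358,245) with the yellow-topped spacer at its far end. I'll confirm in a crop and measure.

```bash
python3 - <<'E'
from h import *
s=np.load('scene.npz');t=np.load('top.npz')
a=cv2.resize(s['f'][125:215,235:345],(440,360),interpolation=cv2.INTER_CUBIC)
b=cv2.resize(t['f'][135:225,270:380],(440,360),interpolation=cv2.INTER_CUBIC)
c=cv2.resize(t['f'][120:200,190:270],(360,360),interpolation=cv2.INTER_CUBIC)
cv2.imwrite('pics/c1.png',cv2.resize(np.hstack([a,b])[:,:,::-1],(800,327)))
cv2.imwrite('pics/c2.png',cv2.resize(c[:,:,::-1],(560,560)))
f,P=t['f'],t['P']
def rect(n,m):
    q=P[m][:,:2].astype(np.float32); (c,wh,ang)=cv2.minAreaRect(q)
    print(n,len(q),np.round(c,1),np.round(wh,1),round(ang,1),'z',np.round(np.nanmedian(P[m][:,2]),1),'mean',q.mean(0).round(1))
for n,(r0,r1,c0,c1) in dict(mid=(155,190,345,375),thick=(195,220,285,305),purple=(135,162,325,348),turq=(130,158,186,206)).items():
    m=np.zeros((384,512),bool);m[r0:r1,c0:c1]=1
    rect(n,m&(P[...,2]>50)&(P[...,2]<75))
m=np.zeros((384,512),bool);m[125:200,212:265]=1
rect('thin',m&(P[...,2]>48)&(P[...,2]<80))
rect('rails',m&(P[...,2]>25)&(P[...,2]<40))
rect('base',m&(P[...,2]>5)&(P[...,2]<14))
for k in [t['P'][200,100+i*50] for i in range(5)]: print(k.round(1))
E
```

```text
mid 93 [489.8 116.2] [15.8 35.3] 53.7 z 57.1 mean [488.9 117.2]
thick 124 [396.  286.3] [21.9 33.3] 85.3 z 57.6 mean [395.8 286.6]
purple 84 [552.2 175.8] [15.8 34.4] 51.8 z 57.2 mean [551.5 176.5]
turq 86 [563.9 540.7] [34.2 15.8] 22.2 z 57.4 mean [563.4 540.3]
thin 90 [579.  408.7] [ 34.  100.7] 20.3 z 63.9 mean [575.2 422.6]
rails 1115 [530.3 407.1] [162.3 114.7] 14.3 z 31.2 mean [530.1 427.2]
base 683 [538.4 416.4] [190.4 124.1] 16.1 z 7.5 mean [508.  426.7]
[415.8 800.2  -3.1]
[4.170e+02 6.649e+02 5.000e-01]
[418.8 531.9  -0.8]
[420.5 399.   -1.8]
[421.8 266.8   1.2]
```

View pics/c1.png

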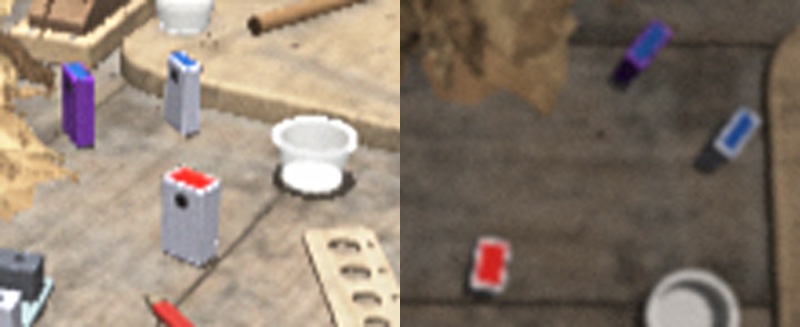

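View pics/c2.png

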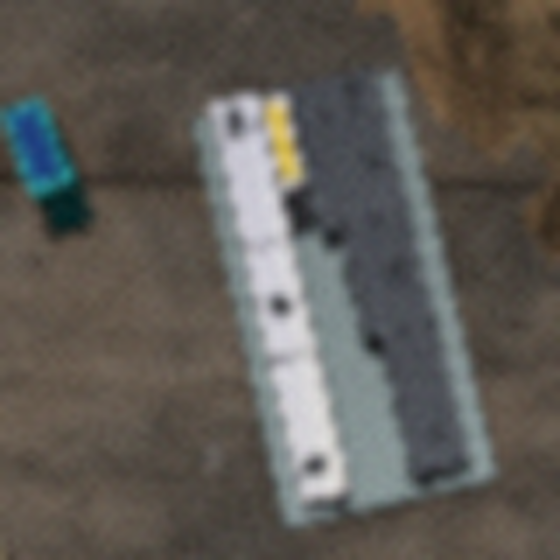

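The crops confirm it: the grey steel one with the blue top (crop px (183,90) and (738,132)) is the middle spacer. The purple one at (78,100)/(645,50) and the turquoise one at (40,150) are look-alikes. Next is a fit of the gauge pose from the depth and colour model.

```bash
cat > fit.py <<'E'
from h import *
from scipy.optimize import minimize
def model(g,q,fo,jo):
    x,y=q[:,0],q[:,1]
    inner=np.where(x<-24,-10,np.where(x<20,-4,np.where(x<64,2,8)))
    c=np.zeros(len(q),int)                                  # 0 outside
    c[(abs(x)<82)&(abs(y)<41)]=1
    r=abs(x)<78
    c[r&(y<inner)&(y>jo)]=2
    c[r&(y>14)&(y<fo)]=3
    c[(x>28)&(x<66)&(y>0)&(y<16)]=4                         # thin: ignore
    return c
def fit(P,f,x0=(508,427,14)):
    sel=(np.hypot(P[...,0]-x0[0],P[...,1]-x0[1])<100)&np.isfinite(P[...,2])
    p=P[sel]; col=f[sel].astype(float)
    H=np.array([0,8,32,32,0.])
    def cost(v):
        a=np.radians(v[2]); d=p[:,:2]-v[:2]
        q=np.c_[d@[np.cos(a),np.sin(a)],d@[-np.sin(a),np.cos(a)]]
        near=(abs(q[:,0])<92)&(abs(q[:,1])<48)
        c=model(None,q,v[3],v[4]); k=near&(c!=4)
        e=np.minimum(abs(p[:,2]-H[c]),12)/12
        e2=0*e
        for j in (1,2,3):
            m=k&(c==j)
            if m.sum()>5: e2[m]=np.minimum(np.abs(col[m]-np.median(col[m],0)).mean(1),60)/60
        return (e[k].sum()+e2[k].sum())/100 + 0*k.sum()
    best=None
    for da in(-3,0,3):
      for dx in(-4,0,4):
        x=np.array([x0[0]+dx,x0[1],x0[2]+da,33.,-34.])
        s=np.vstack([x]+[x+d for d in np.diag([4,4,3,3,3])])
        r=minimize(cost,x,method='Nelder-Mead',options=dict(initial_simplex=s,xatol=.02,fatol=1e-4,maxiter=600))
        if best is None or r.fun<best.fun: best=r
    return best
if __name__=='__main__':
    for n in('top','scene'):
        t=np.load(n+'.npz'); r=fit(t['P'],t['f']); print(n,r.x.round(2),r.fun)
        P=t['P'];f=t['f'].astype(int)
        # scene-view spacer tops
        for nm,c in dict(mid=(489,117),thick=(396,286.5)).items():
            m=(np.hypot(P[...,0]-c[0],P[...,1]-c[1])<26)&(P[...,2]>54)&(P[...,2]<64)
            b=cv2.minAreaRect(P[m][:,:2].astype(np.float32)); print(nm,m.sum(),np.round(b[0],1),np.round(b[1],1),round(b[2],1))
E
python3 fit.py
```

```text
top [522.29 431.32  14.26  32.12 -32.58] 6.368504698346197
mid 86 [489.7 116. ] [15.7 35.2] 53.0
thick 121 [395.9 286.3] [21.6 33.7] 81.9
scene [521.84 429.67  14.48  30.94 -33.96] 15.69791343588804
mid 35 [487.1 117.4] [15.9 34.5] 56.1
thick 72 [394.6 287.1] [22.6 33.6] 83.7
```

Request:
carry_out(
  deltas=[
    [0, 0, 0, 7.4, 8.5],
    [0, 0, 0, 7.4, 6],
    [0, 0, 0, 7.4, 5],
    [-4.3, -0.7, 0, 0, 5],
    [-4.3, -0.7, 0, 0, 5],
    [-4.3, -0.7, 0, 0, 5],
    [-4.3, -0.7, 0, 0, 5],
    [-4.3, -0.7, 0, 0, 5],
    [-4.3, -0.7, 0, 0, 5],
    [-4.3, -0.7, 0, 0, 5],
    [-4.3, -0.7, 0, 0, 5],
    [-4.3, -0.7, 0, 0, 5],
  ],
  force=40,
)

```text
time: 1.8
tcp_pos: [397.2, 204.1, 250.6]
tool_rot: [0.977, 2.985, 0.001]
wrist_force: [0.5, 0.6, 0.6]
finger_gap: 49.7
gripper_force: 0.0
```

```bash
cat > go.py <<'E'
import sys
from h import *
# remaining delta (tool mm) to world target x y z, and twist to tool-x angle (deg)
G=(522.2,430.8,14.3)
def gw(x,y):
    a=np.radians(G[2]); return G[0]+x*np.cos(a)-y*np.sin(a), G[1]+x*np.sin(a)+y*np.cos(a)
def show(x=None,y=None,z=None,ang=None):
    s=robot.state(); M=R.from_rotvec(s['tool_rot']).as_matrix(); p=s['tcp_pos']
    a=np.degrees(np.arctan2(M[1,0],M[0,0]))
    g=np.radians(G[2]); d=p[:2]-np.array(G[:2])
    print('t',s['time'],'tcp',p.round(2),'ang',a.round(2),'tilt',M[2].round(3),'gap',round(s['finger_gap'],1),'gf',round(s['gripper_force'],1),'F',s['wrist_force'].round(1),'T',s['ft_torque'].round(2),'q6',s['joint_positions'].round(2))
    print('gauge xy',(d@[np.cos(g),np.sin(g)]).round(2),(d@[-np.sin(g),np.cos(g)]).round(2),'Fg',(s['wrist_force'][:2]@[np.cos(g),np.sin(g)]).round(2),(s['wrist_force'][:2]@[-np.sin(g),np.cos(g)]).round(2))
    if x is not None:
        tw=-((ang-a+180)%360-180); b=np.radians(ang); e=np.array([x,y])-p[:2]
        print('twist',tw.round(2),'after twist: dx dy dz',(e@[np.cos(b),np.sin(b)]).round(1),(e@[np.sin(b),-np.cos(b)]).round(1),(p[2]-z).round(1))
if __name__=='__main__':
    v=[float(k) for k in sys.argv[2:]]
    if sys.argv[1]=='w': show(*v)
    elif sys.argv[1]=='g': show(*gw(v[0],v[1]),*v[2:])
    else: show()
E
sleep 1; python3 go.py w 489.3 116.5 120 143.8
```

```text
t 1.8 tcp [397.24 204.12 250.6 ] ang 143.77 tilt [-0.     0.001 -1.   ] gap 49.7 gf 0.0 F [0.5 0.6 0.6] T [ 0.02 -0.03  0.  ] q6 [ 0.47  0.13 -0.13  1.31  0.    1.11]
gauge xy -177.08 -188.79 Fg 0.68 0.48
twist -0.03 after twist: dx dy dz -126.0 -16.3 130.6
```

Request:
carry_out(
  deltas=[
    [-3.1, -0.4, 2, 0, 5],
    [-3.1, -0.4, 3, 0, 5],
    [-3.2, -0.4, 4, 0, 5],
    [-3.2, -0.4, 4, 0, 5],
    [0, 0, 0, 0, 5],
    [0, 0, 0, 0, 5],
  ],
)

```text
time: 2.4
tcp_pos: [486.5, 118.8, 121.4]
tool_rot: [-0.978, -2.982, 0.002]
wrist_force: [-0.1, -0.1, 0.6]
finger_gap: 49.8
gripper_force: 0.0
```

```bash
python3 go.py w 489.3 116.5 48 143.8
```

```text
t 2.4 tcp [486.47 118.76 121.39] ang 143.69 tilt [ 0.002 -0.002 -1.   ] gap 49.8 gf 0.0 F [-0.1 -0.1  0.6] T [ 0.05  0.01 -0.03] q6 [ 0.24  0.34 -0.21  1.02  0.    0.87]
gauge xy -111.7 -293.54 Fg -0.17 -0.08
twist -0.11 after twist: dx dy dz -3.6 -0.2 73.4
```

Request:
carry_out(
  deltas=[
    [-0.2, 0, 3, 0, 5],
    [0, 0, 3, 0, 5],
    [0, 0, 1, 0, 5],
    [0, 0, 0.3, 0, 5],
    [0, 0, 0, 0, 5],
    [0, 0, 0, 0, 5],
  ],
)

```text
time: 3.0
tcp_pos: [489.9, 118.9, 51.2]
tool_rot: [0.975, 2.984, 0.003]
wrist_force: [-0.1, -0.4, -0.2]
finger_gap: 50.2
gripper_force: 0.0
```

```bash
python3 go.py w 489.3 116.5 48 143.8
```

```text
t 3.0 tcp [489.94 118.87  51.23] ang 143.81 tilt [-0.002  0.003 -1.   ] gap 50.2 gf 0.0 F [-0.1 -0.4 -0.2] T [0.02 0.02 0.03] q6 [ 0.24  0.43 -0.3   0.85  0.    0.87]
gauge xy -108.3 -294.3 Fg -0.19 -0.35
twist 0.01 after twist: dx dy dz -0.9 -2.3 3.2
```

Request:
carry_out(
  deltas=[
    [0, -0.2, 0.3, 0, 5],
    [0, 0, 0, 0, 5],
    [0, 0, 0, 0, 4],
    [0, 0, 0, 0, 3],
    [0, 0, 0, 0, 2],
    [0, 0, 0, 0, 1.2],
    [0, 0, 0, 0, 1],
    [0, 0, 0, 0, 1],
    [0, 0, 0, 0, 1],
    [0, 0, 0, 0, 1],
  ],
  force=40,
)

```text
time: 4.0
tcp_pos: [487.7, 116.6, 46.5]
tool_rot: [0.977, 2.986, 0.0]
wrist_force: [0.2, 0.0, 1.6]
finger_gap: 15.4
gripper_force: 40.7
```

```bash
python3 go.py
```

```text
Traceback (most recent call last):
  File "go.py", line 18, in <module>
    if sys.argv[1]=='w': show(*v)
       ~~~~~~~~^^^
IndexError: list index out of range
```

Request:
carry_out(
  deltas=[
    [0, 0, -2, 0, 1],
    [0, 0, -4, 0, 1],
    [0, 0, -4, -7.2, 1],
    [0, 0, 0, -7.2, 1],
    [0, 0, 0, -7.2, 1],
    [0, 0, 0, -7.2, 1],
    [0, 0, 0, -7.2, 1],
    [0, 0, 0, -7.2, 1],
    [0, 0, 0, -7.2, 1],
    [0, 0, 0, 0, 1],
    [0, 0, 0, 0, 1],
  ],
)

```text
time: 5.1
tcp_pos: [487.1, 116.5, 146.0]
tool_rot: [0.383, -3.117, 0.0]
wrist_force: [0.0, 0.2, -2.0]
finger_gap: 15.7
gripper_force: 40.3
```

```bash
python3 go.py g -61 2 75 194.3
```

```text
t 5.1 tcp [487.06 116.46 145.97] ang -165.98 tilt [ 0.001 -0.    -1.   ] gap 15.7 gf 40.3 F [ 0.   0.2 -2. ] T [ 0.04  0.02 -0.  ] q6 [ 0.23  0.31 -0.18  1.08 -0.   -0.01]
gauge xy -111.69 -295.92 Fg 0.07 0.14
twist -0.28 after twist: dx dy dz -50.7 297.9 71.0
```

Request:
carry_out(
  deltas=[
    [-0.3, 2, 0, -0.3, 1],
    [-0.6, 3.5, 0, 0, 1],
    [-0.6, 3.8, 0, 0, 1],
    [-0.6, 3.8, 0, 0, 1],
    [-0.6, 3.8, 0, 0, 1],
    [-0.6, 3.8, 0, 0, 1],
    [-0.6, 3.6, 0, 0, 1],
    [-0.6, 3, 1, 0, 1],
    [-0.5, 2.5, 2, 0, 1],
    [0, 0, 1, 0, 1],
    [0, 0, 0, 0, 1],
    [0, 0, 0, 0, 1],
  ],
)

```text
time: 6.3
tcp_pos: [461.4, 416.5, 106.1]
tool_rot: [0.393, -3.116, 0.002]
wrist_force: [-0.0, 1.3, -2.5]
finger_gap: 15.3
gripper_force: 40.3
```

```bash
python3 - <<'E'
from h import *
import go; go.show(*go.gw(-61,2),75,194.3)
for n in('scene','top'):
    d,P=cam(n); np.savez(n+'2.npz',f=d['frame'],P=P)
s=np.load('scene2.npz')['f'][150:240,150:270]; cv2.imwrite('pics/p1.png',cv2.resize(s[:,:,::-1],(800,600),interpolation=cv2.INTER_CUBIC))
P=np.load('top2.npz')['P']
from fit import fit
E
```

```text
t 6.3 tcp [461.37 416.54 106.13] ang -165.62 tilt [ 0.001 -0.001 -1.   ] gap 15.3 gf 40.3 F [-0.   1.3 -2.5] T [ 0.04 -0.02 -0.03] q6 [ 0.73  0.57  0.12  1.12 -0.    0.48]
gauge xy -62.47 1.2 Fg 0.32 1.3
twist 0.08 after twist: dx dy dz -1.5 0.8 31.1
```

View pics/p1.png

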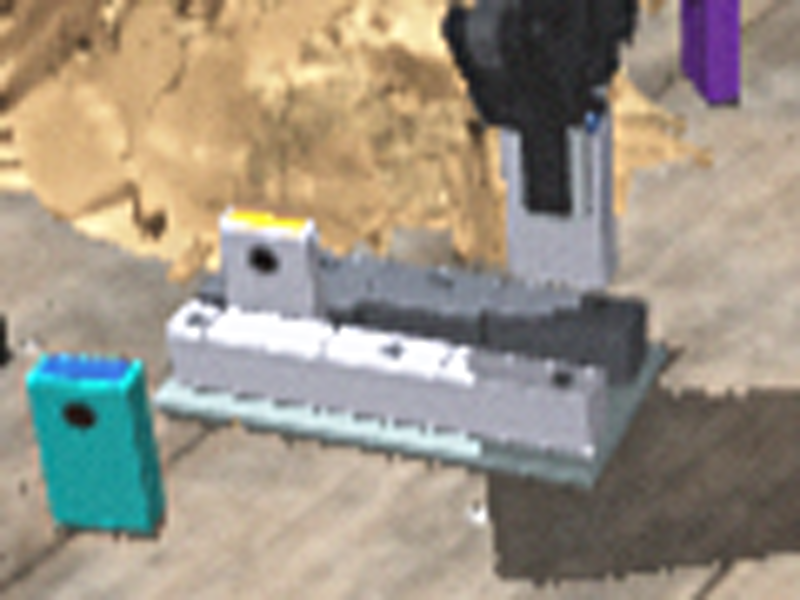

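The picture shows the spacer hanging upright at (560,200) over the wide bay, behind the fence's near end, with the thin one untouched at (268,260). Now lowering in short steps.

Request:
carry_out(
  deltas=[
    [-0.1, 0.1, 1, 0, 1],
    [0, 0, 1, 0, 1],
    [0, 0, 0.5, 0, 1],
    [0, 0, 0.5, 0, 1],
    [0, 0, 0, 0, 1],
    [0, 0, 0, 0, 1],
  ],
)

```text
time: 7.0
tcp_pos: [462.2, 418.8, 76.3]
tool_rot: [0.396, -3.116, 0.0]
wrist_force: [-0.1, -0.2, -2.5]
finger_gap: 15.1
gripper_force: 40.3
```

```bash
python3 go.py g -61 2 54.5 194.3
```

```text
t 7.0 tcp [462.2  418.84  76.25] ang -165.52 tilt [ 0. -0. -1.] gap 15.1 gf 40.3 F [-0.1 -0.2 -2.5] T [-0.01  0.07  0.  ] q6 [ 0.74  0.6   0.09  1.06 -0.    0.48]
gauge xy -61.1 3.23 Fg -0.14 -0.14
twist 0.18 after twist: dx dy dz -0.1 -1.2 21.8
```

Request:
carry_out(
  deltas=[
    [0, -0.1, 0.6, 0, 1],
    [0, 0, 0.6, 0, 1],
    [0, 0, 0.4, 0, 1],
    [0, 0, 0.2, 0, 1],
    [0, 0, 0, 0, 1],
    [0, 0, 0, 0, 1],
  ],
)

```text
time: 7.6
tcp_pos: [462.6, 417.9, 58.5]
tool_rot: [-0.396, 3.117, 0.0]
wrist_force: [0.4, 0.6, -1.9]
finger_gap: 15.3
gripper_force: 40.3
```

```bash
python3 go.py g -61 2 54.5 194.3
```

```text
t 7.6 tcp [462.56 417.93  58.47] ang -165.53 tilt [-0.  0. -1.] gap 15.3 gf 40.3 F [ 0.4  0.6 -1.9] T [ 0.02 -0.01  0.02] q6 [ 0.73  0.62  0.07  1.02 -0.    0.48]
gauge xy -60.97 2.26 Fg 0.55 0.48
twist 0.17 after twist: dx dy dz 0.0 -0.3 4.0
```

Request:
carry_out(
  deltas=[
    [0, 0, 0.2, 0, 1],
    [0, 0, 0, 0, 1],
    [0, 0, 0.1, 0, 1],
    [0, 0, 0, 0, 1],
    [0, 0, 0, 0, 1],
  ],
)

```text
time: 8.1
tcp_pos: [462.5, 417.9, 55.5]
tool_rot: [-0.396, 3.117, -0.0]
wrist_force: [-0.0, -0.1, -1.7]
finger_gap: 15.4
gripper_force: 40.3
```

```bash
python3 go.py g -61 2 54.5 194.3
```

```text
t 8.1 tcp [462.5  417.88  55.47] ang -165.52 tilt [-0. -0. -1.] gap 15.4 gf 40.3 F [-0.  -0.1 -1.7] T [0.01 0.04 0.  ] q6 [ 0.73  0.62  0.06  1.01 -0.    0.48]
gauge xy -61.04 2.23 Fg -0.05 -0.06
twist 0.18 after twist: dx dy dz -0.0 -0.2 1.0
```

Request:
carry_out(
  deltas=[
    [0, 0, 0.05, 0, 1],
    [0, 0, 0, 0, 1],
    [0, 0, 0.05, 0, 1],
    [0, 0, 0, 0, 1],
    [0, 0, 0, 0, 1],
  ],
)

```text
time: 8.6
tcp_pos: [462.5, 417.9, 54.6]
tool_rot: [-0.396, 3.116, 0.0]
wrist_force: [1.1, 0.1, -0.6]
finger_gap: 15.4
gripper_force: 40.4
```

```bash
python3 go.py c
```

```text
t 8.6 tcp [462.52 417.93  54.6 ] ang -165.53 tilt [-0.  0. -1.] gap 15.4 gf 40.4 F [ 1.1  0.1 -0.6] T [-0.08  0.07  0.02] q6 [ 0.73  0.62  0.06  1.01 -0.    0.48]
gauge xy -61.01 2.27 Fg 1.14 -0.14
```

Request:
carry_out(
  deltas=[
    [0, 0, 0.03, 0, 1],
    [0, 0, 0, 0, 1],
    [0, 0, 0, 0, 1],
    [0, 0, 0, 0, 1],
  ],
)

```text
time: 9.0
tcp_pos: [462.6, 418.0, 54.6]
tool_rot: [-0.396, 3.116, 0.0]
wrist_force: [-1.1, -0.2, 3.4]
finger_gap: 15.3
gripper_force: 41.1
```

```bash
python3 go.py c
```

```text
t 9.0 tcp [462.55 417.95  54.58] ang -165.53 tilt [-0.  0. -1.] gap 15.3 gf 41.1 F [-1.1 -0.2  3.4] T [-0.21  0.28  0.04] q6 [0.73 0.62 0.06 1.01 0.   0.48]
gauge xy -60.97 2.29 Fg -1.14 0.09
```

Request:
carry_out(
  deltas=[
    [0, 0.1, -0.02, 0, 1],
    [0, 0.1, 0, 0, 1],
    [0, 0, 0, 0, 1],
    [0, 0.05, 0, 0, 1],
    [0, 0, 0, 0, 1],
    [0, 0, 0, 0, 1],
  ],
)

```text
time: 9.6
tcp_pos: [462.3, 419.9, 54.6]
tool_rot: [-0.395, 3.116, -0.001]
wrist_force: [1.4, -6.2, 6.1]
finger_gap: 15.1
gripper_force: 41.3
```

```bash
python3 go.py c
```

```text
t 9.6 tcp [462.34 419.95  54.58] ang -165.55 tilt [-0.001 -0.001 -1.   ] gap 15.1 gf 41.3 F [ 1.4 -6.2  6.1] T [-1.26 -0.31 -0.01] q6 [ 0.74  0.62  0.07  1.01 -0.    0.49]
gauge xy -60.68 4.27 Fg -0.19 -6.37
```

Request:
carry_out(
  deltas=[
    [0, 0, -0.04, 0, 1],
    [0, 0, 0, 0, 1],
    [0, 0, 0, 0, 1],
    [0, 0, 0, 0, 1],
  ],
)

```text
time: 10.0
tcp_pos: [461.9, 420.8, 54.6]
tool_rot: [-0.396, 3.116, 0.001]
wrist_force: [0.8, -1.5, 1.2]
finger_gap: 15.4
gripper_force: 40.7
```

```bash
python3 go.py c
```

```text
t 10.0 tcp [461.88 420.81  54.57] ang -165.51 tilt [-0.     0.001 -1.   ] gap 15.4 gf 40.7 F [ 0.8 -1.5  1.2] T [-0.25 -0.34 -0.02] q6 [0.74 0.62 0.07 1.01 0.   0.49]
gauge xy -60.92 5.22 Fg 0.43 -1.65
```

Request:
carry_out(
  deltas=[
    [0, 0, -0.02, 0, 1],
    [0, 0.04, 0, 0, 1],
    [0, 0, 0, 0, 1],
    [0, 0.04, 0, 0, 1],
    [0, 0, 0, 0, 1],
    [0, 0, 0, 0, 1],
  ],
)

```text
time: 10.6
tcp_pos: [461.3, 421.1, 54.6]
tool_rot: [0.396, -3.116, -0.0]
wrist_force: [0.5, -0.4, -1.1]
finger_gap: 15.8
gripper_force: 40.3
```

```bash
python3 go.py c
```

```text
t 10.6 tcp [461.26 421.11  54.65] ang -165.51 tilt [ 0.001  0.    -1.   ] gap 15.8 gf 40.3 F [ 0.5 -0.4 -1.1] T [ 0.05 -0.01 -0.01] q6 [0.74 0.62 0.07 1.01 0.   0.49]
gauge xy -61.44 5.66 Fg 0.34 -0.55
```

Request:
carry_out(
  deltas=[
    [0, 0.05, 0, 0, 1],
    [0, 0, 0, 0, 1],
    [0, 0.03, 0, 0, 1],
    [0, 0, 0, 0, 1],
    [0, 0, 0, 0, 1],
  ],
)

```text
time: 11.1
tcp_pos: [461.3, 421.5, 54.8]
tool_rot: [0.395, -3.116, 0.001]
wrist_force: [0.1, -0.8, -2.6]
finger_gap: 15.5
gripper_force: 40.3
```

```bash
python3 go.py c
```

```text
t 11.1 tcp [461.33 421.54  54.76] ang -165.53 tilt [ 0.001 -0.001 -1.   ] gap 15.5 gf 40.3 F [ 0.1 -0.8 -2.6] T [-0.19  0.04 -0.04] q6 [ 0.74  0.63  0.07  1.01 -0.    0.49]
gauge xy -61.27 6.06 Fg -0.1 -0.85
```

Request:
carry_out(
  deltas=[
    [0, 0.03, 0, 0, 1],
    [0, 0, 0, 0, 1],
    [0, 0.03, 0, 0, 1],
    [0, 0, 0, 0, 1],
    [0, 0, 0, 0, 1],
  ],
)

```text
time: 11.6
tcp_pos: [461.3, 421.6, 54.8]
tool_rot: [0.395, -3.116, 0.002]
wrist_force: [0.1, -4.5, -1.9]
finger_gap: 15.5
gripper_force: 40.4
```

```bash
python3 go.py c
```

```text
t 11.6 tcp [461.25 421.64  54.77] ang -165.56 tilt [ 0.001 -0.001 -1.   ] gap 15.5 gf 40.4 F [ 0.1 -4.5 -1.9] T [-1.13  0.   -0.05] q6 [ 0.74  0.63  0.07  1.02 -0.    0.49]
gauge xy -61.32 6.18 Fg -1.0 -4.38
```

Request:
carry_out(
  deltas=[
    [-0.2, -0.04, 0, 0, 1],
    [-0.3, 0, 0, 0, 1],
    [-0.3, 0, 0, 0, 1],
    [-0.3, 0, 0, 0, 1],
    [-0.3, 0, 0, 0, 1],
    [0, 0, 0, 0, 1],
    [0, 0, 0, 0, 1],
  ],
)

```text
time: 12.3
tcp_pos: [474.7, 425.1, 54.7]
tool_rot: [0.395, -3.115, 0.002]
wrist_force: [-0.1, -5.0, -1.5]
finger_gap: 15.7
gripper_force: 40.4
```

```bash
python3 go.py c
```

```text
t 12.3 tcp [474.68 425.07  54.67] ang -165.53 tilt [ 0.001 -0.001 -1.   ] gap 15.7 gf 40.4 F [-0.1 -5.  -1.5] T [-1.16  0.37 -0.03] q6 [ 0.73  0.65  0.11  1.03 -0.    0.48]
gauge xy -47.46 6.18 Fg -1.33 -4.87
```

Request:
carry_out(
  deltas=[
    [0, -0.03, 0, 0, 1],
    [-0.2, 0, 0, 0, 1],
    [-0.2, 0, 0, 0, 1],
    [-0.2, 0, 0, 0, 1],
    [-0.2, 0, 0, 0, 1],
    [-0.2, 0, 0, 0, 1],
    [0, 0, 0, 0, 1],
    [0, 0, 0, 0, 1],
  ],
)

```text
time: 13.1
tcp_pos: [485.2, 427.7, 54.8]
tool_rot: [-0.395, 3.116, -0.0]
wrist_force: [-0.3, -3.7, -3.6]
finger_gap: 15.2
gripper_force: 40.2
```

```bash
python3 go.py c
```

```text
t 13.1 tcp [485.21 427.71  54.82] ang -165.55 tilt [-0.001 -0.    -1.   ] gap 15.2 gf 40.2 F [-0.3 -3.7 -3.6] T [-1.09  0.02  0.02] q6 [ 0.72  0.66  0.14  1.05 -0.    0.47]
gauge xy -36.61 6.14 Fg -1.2 -3.53
```

Request:
carry_out(
  deltas=[
    [-0.3, -0.01, 0, 0, 1],
    [-0.3, 0, 0, 0, 1],
    [-0.3, 0, 0, 0, 1],
    [-0.3, 0, 0, 0, 1],
    [-0.3, 0, 0, 0, 1],
    [-0.3, 0, 0, 0, 1],
    [-0.3, 0, 0, 0, 1],
    [-0.3, 0, 0, 0, 1],
    [-0.3, 0, 0, 0, 1],
    [-0.3, 0, 0, 0, 1],
    [0, 0, 0, 0, 1],
    [0, 0, 0, 0, 1],
  ],
)

```text
time: 14.3
tcp_pos: [514.1, 435.0, 54.9]
tool_rot: [-0.395, 3.116, -0.0]
wrist_force: [1.0, -4.6, -2.4]
finger_gap: 15.5
gripper_force: 40.2
```

```bash
python3 go.py c
```

```text
t 14.3 tcp [514.14 435.05  54.85] ang -165.54 tilt [-0.001 -0.    -1.   ] gap 15.5 gf 40.2 F [ 1.  -4.6 -2.4] T [-1.14  0.02 -0.05] q6 [ 0.7   0.71  0.23  1.09 -0.    0.45]
gauge xy -6.76 6.1 Fg -0.16 -4.76
```

Request:
carry_out(
  deltas=[
    [-0.2, -0.02, 0, 0, 1],
    [-0.2, 0, 0, 0, 1],
    [-0.1, 0, 0, 0, 1],
    [-0.1, 0, 0, 0, 1],
    [0, 0, 0, 0, 1],
    [0, 0, 0, 0, 1],
  ],
)

```text
time: 14.9
tcp_pos: [519.4, 436.4, 54.9]
tool_rot: [0.396, -3.116, 0.0]
wrist_force: [-0.0, -3.9, -2.3]
finger_gap: 15.3
gripper_force: 40.4
```

```bash
python3 go.py c
```

```text
t 14.9 tcp [519.42 436.37  54.92] ang -165.52 tilt [ 0. -0. -1.] gap 15.3 gf 40.4 F [-0.  -3.9 -2.3] T [-1.18  0.33 -0.09] q6 [0.7  0.72 0.25 1.1  0.   0.45]
gauge xy -1.32 6.08 Fg -0.96 -3.75
```

Stop is expected within 2–3 mm, so feel for it.

Request:
carry_out(
  deltas=[
    [-0.1, 0, 0, 0, 1],
    [-0.05, 0, 0, 0, 1],
    [-0.05, 0, 0, 0, 1],
    [0, 0, 0, 0, 1],
    [0, 0, 0, 0, 1],
  ],
)

```text
time: 15.4
tcp_pos: [520.9, 436.8, 54.9]
tool_rot: [0.396, -3.115, 0.001]
wrist_force: [-2.9, -5.9, -1.0]
finger_gap: 15.3
gripper_force: 40.4
```

```bash
python3 go.py c
```

```text
t 15.4 tcp [520.9  436.78  54.93] ang -165.51 tilt [ 0.001 -0.    -1.   ] gap 15.3 gf 40.4 F [-2.9 -5.9 -1. ] T [-1.23  0.56 -0.04] q6 [0.7  0.73 0.26 1.11 0.   0.44]
gauge xy 0.22 6.11 Fg -4.23 -5.01
```

Request:
carry_out(
  deltas=[
    [-0.04, 0, 0, 0, 1],
    [0, 0, 0, 0, 1],
    [-0.03, 0, 0, 0, 1],
    [0, 0, 0, 0, 1],
    [0, 0, 0, 0, 1],
    [0, 0, 0, 0, 1],
  ],
)

```text
time: 16.0
tcp_pos: [521.0, 436.8, 55.0]
tool_rot: [0.396, -3.114, 0.001]
wrist_force: [-4.2, -5.7, 1.2]
finger_gap: 15.3
gripper_force: 40.5
```

```bash
python3 go.py c
```

```text
t 16.0 tcp [520.96 436.78  54.96] ang -165.5 tilt [ 0.003 -0.    -1.   ] gap 15.3 gf 40.5 F [-4.2 -5.7  1.2] T [-1.33  0.84 -0.1 ] q6 [0.7  0.73 0.26 1.11 0.   0.44]
gauge xy 0.27 6.1 Fg -5.45 -4.5
```

Request:
carry_out(
  deltas=[
    [-0.05, -0.02, 0, 0, 1],
    [-0.04, 0, 0, 0, 1],
    [0, 0, 0, 0, 1],
    [0, 0, 0, 0, 1],
    [0, 0, 0, 0, 1],
    [0, 0, 0, 0, 1],
  ],
)

```text
time: 16.6
tcp_pos: [521.1, 436.8, 55.0]
tool_rot: [0.396, -3.112, 0.001]
wrist_force: [-6.8, -6.4, 1.3]
finger_gap: 15.3
gripper_force: 40.8
```

```bash
python3 go.py c
```

```text
t 16.6 tcp [521.12 436.78  55.01] ang -165.49 tilt [ 0.004 -0.    -1.   ] gap 15.3 gf 40.8 F [-6.8 -6.4  1.3] T [-1.38  1.31 -0.06] q6 [0.7  0.73 0.26 1.11 0.   0.44]
gauge xy 0.43 6.07 Fg -8.2 -4.56
```

Request:
carry_out(
  deltas=[
    [0.08, -0.03, 0, 0, 1],
    [0.04, 0, 0.03, 0, 1],
    [0, 0, 0, 0, 1],
    [0, 0, 0, 0, 1.8],
    [0, 0, 0, 0, 2.2],
    [0, 0, 0, 0, 2.8],
    [0, 0, 0, 0, 3.4],
    [0, 0, 0, 0, 3.4],
    [0, 0, 0, 0, 3.4],
  ],
)

```text
time: 17.5
tcp_pos: [522.2, 436.8, 54.8]
tool_rot: [-0.396, 3.116, 0.001]
wrist_force: [-0.8, 0.3, -0.0]
finger_gap: 33.8
gripper_force: 0.0
```

```bash
python3 go.py c
```

```text
t 17.5 tcp [522.24 436.81  54.77] ang -165.52 tilt [-0.  0. -1.] gap 33.8 gf 0.0 F [-0.8  0.3 -0. ] T [-0.02  0.03 -0.03] q6 [0.7  0.73 0.26 1.1  0.   0.44]
gauge xy 1.53 5.81 Fg -0.67 0.47
```

Request:
carry_out(
  deltas=[
    [0, 0, -1, 0, 3.4],
    [0, 0, -3, 0, 3.4],
    [0, 0, -4, 0, 5],
    [0, 0, 0, 7, 5],
    [0, 0, 0, 7, 5],
    [0, 0, 0, 7, 5],
    [0, 0, 0, 0, 5],
  ],
)

```text
time: 18.2
tcp_pos: [522.3, 436.7, 135.6]
tool_rot: [0.178, 3.136, 0.001]
wrist_force: [-0.1, 0.7, -0.5]
finger_gap: 50.0
gripper_force: 0.0
```

```bash
python3 go.py w 395.6 286.5 110 173.5
```

```text
t 18.2 tcp [522.31 436.72 135.64] ang 173.49 tilt [-0.001  0.001 -1.   ] gap 50.0 gf 0.0 F [-0.1  0.7 -0.5] T [ 0.04 -0.02 -0.02] q6 [0.7  0.66 0.37 1.27 0.   0.81]
gauge xy 1.57 5.71 Fg 0.1 0.71
twist -0.01 after twist: dx dy dz 108.9 -163.6 25.6
```

Request:
carry_out(
  deltas=[
    [1.5, -2.2, 0, 0, 5],
    [2.4, -3.6, 0, 0, 5],
    [2.4, -3.6, 0, 0, 5],
    [2.4, -3.6, 1, 0, 5],
    [2.2, -3.3, 1.6, 0, 5],
    [0, 0, 0, 0, 5],
    [0, 0, 0, 0, 5],
  ],
)

```text
time: 18.9
tcp_pos: [394.2, 285.9, 108.6]
tool_rot: [-0.176, -3.136, 0.001]
wrist_force: [0.5, 0.6, 0.1]
finger_gap: 50.1
gripper_force: 0.0
```

```bash
python3 - <<'E'
from h import *
import go; go.show(395.6,286.5,48,173.5)
d,P=cam('top'); np.savez('top3.npz',f=d['frame'],P=P)
s,Q=cam('scene'); np.savez('scene3.npz',f=s['frame'],P=Q)
a=cv2.resize(d['frame'][115:225,200:320],(400,367),interpolation=cv2.INTER_CUBIC)
b=cv2.resize(s['frame'][150:260,170:310],(400,367),interpolation=cv2.INTER_CUBIC)
cv2.imwrite('pics/p2.png',np.hstack([a,b])[:,:,::-1])
for nm,c in dict(mid=go.gw(3,6),thin=go.gw(47,9)).items():
  for P_ in(P,Q):
    m=(np.hypot(P_[...,0]-c[0],P_[...,1]-c[1])<24)&(P_[...,2]>58)&(P_[...,2]<72)
    if m.sum()<5: continue
    b=cv2.minAreaRect(P_[m][:,:2].astype(np.float32)); print(nm,m.sum(),np.round(b[0],1),'exp',np.round(c,1),np.round(b[1],1),round(b[2],1),np.median(P_[m][:,2]))
E
```

```text
t 18.9 tcp [394.19 285.91 108.56] ang 173.56 tilt [ 0.001 -0.001 -1.   ] gap 50.1 gf 0.0 F [0.5 0.6 0.1] T [ 0.01 -0.02 -0.  ] q6 [ 0.63  0.33 -0.27  0.98  0.    0.74]
gauge xy -159.84 -108.78 Fg 0.59 0.43
twist 0.06 after twist: dx dy dz -1.3 0.7 60.6
mid 86 [522.6 437.1] exp [523.6 437.4] [34.3 15.8] 13.5 65.04286630198231
mid 92 [521.  437.7] exp [523.6 437.4] [34.  18.1] 15.0 64.75646140921617
thin 53 [564.4 449.9] exp [565.5 451.1] [32.7  9.8] 15.3 65.31905935062366
thin 68 [563.1 451.6] exp [565.5 451.1] [34.7 12.2] 10.0 64.33255101940298
```

View pics/p2.png

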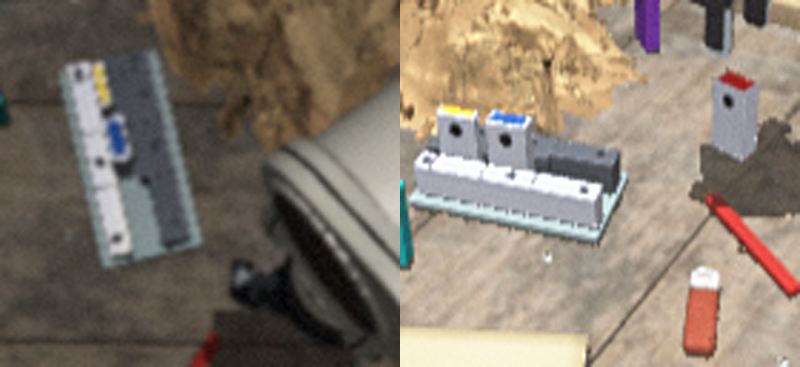

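The picture shows the blue spacer square in the gauge at (118,138), against the second step and next to the undisturbed yellow one (102,85). The red one stands at (737,115), so I'll pick it next.

Request:
carry_out(
  deltas=[
    [-0.1, 0.1, 2, 0, 5],
    [0, 0, 2, 0, 5],
    [0, 0, 1.4, 0, 5],
    [0, 0, 0.5, 0, 5],
    [0, 0, 0, 0, 5],
    [0, 0, 0, 0, 5],
  ],
)

```text
time: 19.6
tcp_pos: [397.5, 288.9, 50.5]
tool_rot: [0.178, 3.135, 0.002]
wrist_force: [0.5, 0.5, -0.1]
finger_gap: 50.1
gripper_force: 0.0
```

```bash
python3 go.py w 395.6 286.5 48 173.5
```

```text
t 19.6 tcp [397.54 288.88  50.46] ang 173.5 tilt [-0.001  0.001 -1.   ] gap 50.1 gf 0.0 F [ 0.5  0.5 -0.1] T [ 0.01 -0.02  0.01] q6 [ 0.63  0.41 -0.33  0.83  0.    0.74]
gauge xy -155.85 -106.73 Fg 0.6 0.37
twist 0.0 after twist: dx dy dz 1.7 -2.6 2.5
```

Request:
carry_out(
  deltas=[
    [0.15, -0.25, 0.2, 0, 5],
    [0, 0, 0, 0, 5],
    [0, 0, 0, 0, 4],
    [0, 0, 0, 0, 3],
    [0, 0, 0, 0, 2.4],
    [0, 0, 0, 0, 1.7],
    [0, 0, 0, 0, 1.5],
    [0, 0, 0, 0, 1.5],
    [0, 0, 0, 0, 1.5],
    [0, 0, 0, 0, 1.5],
  ],
  force=40,
)

```text
time: 20.6
tcp_pos: [394.8, 285.8, 48.0]
tool_rot: [0.179, 3.136, 0.001]
wrist_force: [-0.4, -0.2, 5.3]
finger_gap: 21.5
gripper_force: 39.9
```

```bash
python3 go.py w 395.6 286.5 48 173.5
```

```text
t 20.6 tcp [394.8  285.81  47.98] ang 173.48 tilt [-0.     0.001 -1.   ] gap 21.5 gf 39.9 F [-0.4 -0.2  5.3] T [-0.01  0.16 -0.03] q6 [ 0.63  0.41 -0.34  0.82  0.    0.74]
gauge xy -159.27 -109.03 Fg -0.43 -0.11
twist -0.02 after twist: dx dy dz -0.7 0.8 -0.0
```

Request:
carry_out(
  deltas=[
    [0, 0, -2, 0, 1.5],
    [0, 0, -4, 0, 1.5],
    [0, 0, -4, 0, 1.5],
    [0, 0, 0, -7, 1.5],
    [0, 0, 0, -7, 1.5],
    [0, 0, 0, -6.9, 1.5],
    [0, 0, 0, 0, 1.5],
  ],
)

```text
time: 21.3
tcp_pos: [393.8, 284.8, 146.4]
tool_rot: [0.392, -3.115, 0.003]
wrist_force: [0.5, -0.5, -3.4]
finger_gap: 21.6
gripper_force: 39.7
```

```bash
python3 go.py g -58 2.1 106 194.4
```

```text
t 21.3 tcp [393.84 284.81 146.41] ang -165.64 tilt [ 0.003 -0.001 -1.   ] gap 21.6 gf 39.7 F [ 0.5 -0.5 -3.4] T [ 0.01 -0.04 -0.03] q6 [ 0.63  0.29 -0.21  1.07 -0.    0.38]
gauge xy -160.45 -109.76 Fg 0.37 -0.59
twist -0.04 after twist: dx dy dz -102.6 111.7 40.4
```

Request:
carry_out(
  deltas=[
    [-1.3, 1.4, 0, 0, 1.5],
    [-2.5, 2.7, 0, 0, 1.5],
    [-2.5, 2.7, 0, 0, 1.5],
    [-2.5, 2.7, 1, 0, 1.5],
    [-1.4, 1.6, 2, 0, 1.5],
    [0, 0, 1, 0, 1.5],
    [0, 0, 0, 0, 1.5],
    [0, 0, 0, 0, 1.5],
  ],
)

```text
time: 22.1
tcp_pos: [465.0, 417.1, 106.7]
tool_rot: [0.39, -3.115, 0.003]
wrist_force: [0.1, -0.3, -4.7]
finger_gap: 21.4
gripper_force: 39.8
```

```bash
python3 go.py g -58 2.1 84 194.4
```

```text
t 22.1 tcp [465.01 417.13 106.7 ] ang -165.71 tilt [ 0.003 -0.002 -1.   ] gap 21.4 gf 39.8 F [ 0.1 -0.3 -4.7] T [-0.02 -0.01 -0.02] q6 [ 0.73  0.58  0.13  1.13 -0.    0.48]
gauge xy -58.8 0.88 Fg -0.02 -0.33
twist -0.11 after twist: dx dy dz -0.8 1.2 22.7
```

Request:
carry_out(
  deltas=[
    [0, 0, 1, -0.1, 1.5],
    [0, 0, 0.8, 0, 1.5],
    [0, 0, 0.4, 0, 1.5],
    [0, 0, 0, 0, 1.5],
    [0, 0, 0, 0, 1.5],
    [0, 0, 0, 0, 1.5],
  ],
)

```text
time: 22.7
tcp_pos: [466.1, 418.6, 86.1]
tool_rot: [-0.396, 3.116, 0.001]
wrist_force: [-0.0, 0.2, -3.3]
finger_gap: 21.5
gripper_force: 39.9
```

```bash
python3 go.py g -58 2.1 84 194.45
```

```text
t 22.7 tcp [466.15 418.62  86.1 ] ang -165.53 tilt [-0.001  0.    -1.   ] gap 21.5 gf 39.9 F [-0.   0.2 -3.3] T [0.02 0.02 0.09] q6 [ 0.73  0.6   0.11  1.08 -0.    0.48]
gauge xy -57.32 2.05 Fg 0.05 0.23
twist 0.02 after twist: dx dy dz 0.7 0.1 2.1
```

Request:
carry_out(
  deltas=[
    [0, 0, 0.3, 0, 1.5],
    [0, 0, 0.2, 0, 1.5],
    [0, 0, 0.1, 0, 1.5],
    [0, 0, 0.1, 0, 1.5],
    [0, 0, 0, 0, 1.5],
    [0, 0, 0, 0, 1.5],
  ],
)

```text
time: 23.3
tcp_pos: [465.9, 418.4, 78.6]
tool_rot: [0.396, -3.117, 0.0]
wrist_force: [0.3, 0.5, -3.9]
finger_gap: 21.4
gripper_force: 39.9
```

```bash
python3 go.py g -58 2.1 56 194.45
```

```text
t 23.3 tcp [465.88 418.45  78.62] ang -165.52 tilt [ 0. -0. -1.] gap 21.4 gf 39.9 F [ 0.3  0.5 -3.9] T [-0.02  0.03  0.02] q6 [ 0.73  0.6   0.1   1.07 -0.    0.48]
gauge xy -57.62 1.94 Fg 0.44 0.41
twist 0.03 after twist: dx dy dz 0.4 0.2 22.6
```

Request:
carry_out(
  deltas=[
    [0, 0.01, 0.1, 0, 1.5],
    [0, 0, 0.2, 0, 1.5],
    [0, 0, 0.1, 0, 1.5],
    [0, 0, 0, 0, 1.5],
    [0, 0, 0, 0, 1.5],
  ],
)

```text
time: 23.8
tcp_pos: [465.8, 418.5, 74.6]
tool_rot: [0.396, -3.116, 0.0]
wrist_force: [0.6, 0.9, -3.2]
finger_gap: 21.6
gripper_force: 39.9
```

```bash
python3 go.py c
```

```text
t 23.8 tcp [465.84 418.51  74.57] ang -165.53 tilt [ 0. -0. -1.] gap 21.6 gf 39.9 F [ 0.6  0.9 -3.2] T [-0.04  0.03  0.01] q6 [ 0.73  0.61  0.09  1.06 -0.    0.48]
gauge xy -57.65 2.01 Fg 0.79 0.73
```

In the channel without any force. Down to near the floor.

Request:
carry_out(
  deltas=[
    [0, 0, 0.3, 0, 1.5],
    [0, 0, 0.4, 0, 1.5],
    [0, 0, 0.4, 0, 1.5],
    [0, 0, 0.3, 0, 1.5],
    [0, 0, 0.2, 0, 1.5],
    [0, 0, 0, 0, 1.5],
    [0, 0, 0, 0, 1.5],
  ],
)

```text
time: 24.5
tcp_pos: [465.9, 418.6, 58.7]
tool_rot: [-0.396, 3.117, 0.0]
wrist_force: [-0.6, 0.6, -3.7]
finger_gap: 21.4
gripper_force: 39.9
```

```bash
python3 go.py c
```

```text
t 24.5 tcp [465.88 418.58  58.66] ang -165.53 tilt [-0.  0. -1.] gap 21.4 gf 39.9 F [-0.6  0.6 -3.7] T [0.02 0.05 0.02] q6 [0.73 0.62 0.08 1.02 0.   0.48]
gauge xy -57.59 2.07 Fg -0.48 0.7
```

Request:
carry_out(
  deltas=[
    [0, 0, 0.1, 0, 1.5],
    [0, 0, 0.05, 0, 1.5],
    [0, 0, 0.05, 0, 1.5],
    [0, 0, 0, 0, 1.5],
    [0, 0, 0.03, 0, 1.5],
    [0, 0, 0, 0, 1.5],
    [0, 0, 0, 0, 1.5],
  ],
)

```text
time: 25.2
tcp_pos: [465.9, 418.6, 56.4]
tool_rot: [-0.396, 3.116, 0.0]
wrist_force: [0.3, -0.0, -3.1]
finger_gap: 21.5
gripper_force: 39.9
```

```bash
python3 go.py c
```

```text
t 25.2 tcp [465.87 418.58  56.4 ] ang -165.52 tilt [-0.  0. -1.] gap 21.5 gf 39.9 F [ 0.3 -0.  -3.1] T [ 0.04  0.03 -0.03] q6 [0.73 0.63 0.07 1.02 0.   0.48]
gauge xy -57.6 2.08 Fg 0.27 -0.08
```

Request:
carry_out(
  deltas=[
    [0, 0.06, 0.01, 0, 1.5],
    [-0.2, 0.02, 0, 0, 1.5],
    [-0.3, 0, 0, 0, 1.5],
    [-0.3, 0, 0, 0, 1.5],
    [-0.2, 0, 0, 0, 1.5],
    [0, 0, 0, 0, 1.5],
    [0, 0, 0, 0, 1.5],
  ],
)

```text
time: 25.9
tcp_pos: [475.4, 421.8, 56.2]
tool_rot: [0.396, -3.116, 0.0]
wrist_force: [-0.2, -0.6, -3.5]
finger_gap: 21.1
gripper_force: 39.9
```

```bash
python3 go.py c
```

```text
t 25.9 tcp [475.4  421.77  56.18] ang -165.53 tilt [ 0. -0. -1.] gap 21.1 gf 39.9 F [-0.2 -0.6 -3.5] T [-0.01 -0.03  0.02] q6 [0.73 0.64 0.1  1.03 0.   0.47]
gauge xy -47.59 2.81 Fg -0.39 -0.57
```

Request:
carry_out(
  deltas=[
    [-0.1, 0.01, 0, 0, 1.5],
    [-0.1, 0, 0, 0, 1.5],
    [-0.1, 0, 0, 0, 1.5],
    [-0.05, 0, 0, 0, 1.5],
    [0, 0, 0, 0, 1.5],
    [0, 0, 0, 0, 1.5],
  ],
)

```text
time: 26.5
tcp_pos: [478.8, 422.7, 56.2]
tool_rot: [-0.396, 3.116, -0.0]
wrist_force: [0.5, 0.4, -4.0]
finger_gap: 21.7
gripper_force: 39.9
```

```bash
python3 go.py c
```

```text
t 26.5 tcp [478.8  422.73  56.23] ang -165.53 tilt [-0. -0. -1.] gap 21.7 gf 39.9 F [ 0.5  0.4 -4. ] T [-0.05 -0.07  0.06] q6 [ 0.72  0.65  0.11  1.04 -0.    0.47]
gauge xy -44.05 2.9 Fg 0.56 0.28
```

Request:
carry_out(
  deltas=[
    [-0.05, 0, 0, 0, 1.5],
    [-0.05, 0, 0, 0, 1.5],
    [-0.05, 0, 0, 0, 1.5],
    [-0.05, 0, 0, 0, 1.5],
    [0, 0, 0, 0, 1.5],
    [0, 0, 0, 0, 1.5],
  ],
)

```text
time: 27.1
tcp_pos: [480.1, 423.1, 56.2]
tool_rot: [0.396, -3.115, 0.001]
wrist_force: [-3.5, -1.8, -1.3]
finger_gap: 21.7
gripper_force: 40.1
```

```bash
python3 go.py c
```

```text
t 27.1 tcp [480.05 423.09  56.18] ang -165.51 tilt [ 0.001 -0.    -1.   ] gap 21.7 gf 40.1 F [-3.5 -1.8 -1.3] T [-0.31  0.61  0.  ] q6 [0.72 0.65 0.12 1.04 0.   0.47]
gauge xy -42.75 2.94 Fg -3.78 -0.88
```

Stop felt at the expected place. Press gently.

Request:
carry_out(
  deltas=[
    [-0.05, 0, 0, 0, 1.5],
    [-0.05, 0, 0, 0, 1.5],
    [-0.03, 0, 0, 0, 1.5],
    [0, 0, 0, 0, 1.5],
    [0, 0, 0, 0, 1.5],
    [0, 0, 0, 0, 1.5],
  ],
)

```text
time: 27.7
tcp_pos: [480.2, 423.2, 56.2]
tool_rot: [0.396, -3.113, 0.001]
wrist_force: [-6.5, -1.6, 1.5]
finger_gap: 21.4
gripper_force: 40.7
```

```bash
python3 go.py c
```

```text
t 27.7 tcp [480.21 423.16  56.22] ang -165.5 tilt [ 0.003 -0.    -1.   ] gap 21.4 gf 40.7 F [-6.5 -1.6  1.5] T [-0.53  1.35 -0.06] q6 [0.72 0.65 0.12 1.04 0.   0.47]
gauge xy -42.57 2.96 Fg -6.7 0.05
```

Request:
carry_out(
  deltas=[
    [-0.02, 0, 0, 0, 1.5],
    [0, 0, 0, 0, 1.5],
    [0, 0, 0, 0, 1.5],
    [0.06, -0.02, 0.01, 0, 1.5],
    [0.06, 0, 0.01, 0, 1.5],
    [0, 0, 0, 0, 1.5],
    [0, 0, 0, 0, 2.4],
    [0, 0, 0, 0, 2.8],
    [0, 0, 0, 0, 3.4],
    [0, 0, 0, 0, 4],
    [0, 0, 0, 0, 4],
    [0, 0, 0, 0, 4],
  ],
)

```text
time: 28.9
tcp_pos: [481.2, 423.2, 56.1]
tool_rot: [-0.396, 3.116, 0.0]
wrist_force: [0.3, 0.1, 0.5]
finger_gap: 39.8
gripper_force: 0.0
```

Request:
carry_out(
  deltas=[
    [0, 0, -1, 0, 4],
    [0, 0, -3, 0, 4],
    [0, 0, -4, 0, 4],
    [2, -3, -1, 0, 4],
    [3, -4, 0, 0, 4],
    [3, -4, 0, 0, 4],
    [0, -3, 0, 0, 4],
    [0, 0, 0, 0, 4],
    [0, 0, 0, 0, 4],
  ],
)

```text
time: 29.8
tcp_pos: [439.3, 267.6, 147.3]
tool_rot: [-0.393, 3.115, 0.002]
wrist_force: [0.8, 0.4, -0.1]
finger_gap: 39.8
gripper_force: 0.0
```

```bash
python3 - <<'E'
from h import *
import go; go.show()
d,P=cam('top'); s,Q=cam('scene')
a=cv2.resize(d['frame'][115:225,200:320],(400,367),interpolation=cv2.INTER_CUBIC)
b=cv2.resize(s['frame'][150:260,170:310],(400,367),interpolation=cv2.INTER_CUBIC)
cv2.imwrite('pics/p3.png',np.hstack([a,b])[:,:,::-1])
for nm,c in dict(mid=go.gw(3,6),thin=go.gw(47,9),thick=go.gw(-41,3)).items():
  for P_ in(P,Q):
    m=(np.hypot(P_[...,0]-c[0],P_[...,1]-c[1])<23)&(P_[...,2]>58)&(P_[...,2]<72)
    if m.sum()<5: continue
    b=cv2.minAreaRect(P_[m][:,:2].astype(np.float32)); print(nm,m.sum(),np.round(b[0],1),'exp',np.round(c,1),np.round(b[1],1),round(b[2],1),np.median(P_[m][:,2]))
E
```

```text
t 29.8 tcp [439.32 267.63 147.26] ang -165.61 tilt [-0.002  0.001 -1.   ] gap 39.8 gf 0.0 F [ 0.8  0.4 -0.1] T [ 0.02 -0.01  0.03] q6 [ 0.55  0.34 -0.14  1.09  0.    0.3 ]
gauge xy -120.62 -137.64 Fg 0.91 0.17
mid 87 [521.9 437.4] exp [523.6 437.4] [33.6 16. ] 14.9 65.436567498273
mid 93 [521.4 438.3] exp [523.6 437.4] [34.4 18.5] 10.0 64.6295823928674
thin 53 [564.2 449.9] exp [565.5 451.1] [33.2  9.8] 15.1 65.22401338019881
thin 67 [563.1 451.4] exp [565.5 451.1] [33.5 12.9] 13.6 63.92568623782586
thick 123 [480.7 423.6] exp [481.7 423.6] [33.9 22.1] 13.4 65.24133964873351
thick 119 [479.2 424.3] exp [481.7 423.6] [34.6 23.3] 14.5 65.10628713208484
```

View pics/p3.png

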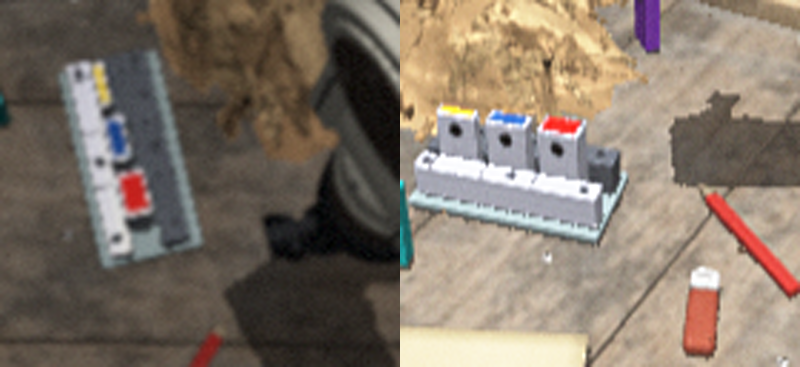

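The picture shows yellow (102,85), blue (118,138) and red (133,192) all standing square on the floor in a row. The measured spacings are 43–44 mm, as they should be with each against its step, so I'm handing in.

```bash
python3 -c "
from plant import robot
print(robot.job_done())"
```

```text
the job is handed in; nothing more can be done
None
```

The job is handed in (no verdict came back): both spacers were pressed gently home (about 8 N middle, 7 N thick), and the last pictures show all three standing square, each at its own step, with the thin one unmoved.

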